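Pack the finished relay modules into the tray on the bench scale

TASK

Pack the four finished relay modules - the ones on the grey mat - into the cardboard tray on the bench scale for the weight check, one lying flat and lengthwise in each of its four pockets. The tray is light and overhangs the small pan at both ends, so fill the two middle pockets first and only then the end ones, and never let the tray tip or slide across the pan. Leave the timer, the label roll and the unfinished module lying off the mat where they are.

Things in the scene. Friction and masses are not known exactly. Their poses are not given: they have to be found in the camera images.
- module0_mid (a point): finished relay module, a white moulded block with a yellow warning label on top, 46 wide x 72 long x 32 mm high (flat sides to 30 mm), about 60 g, lying flat on the grey mat; it is grasped across its 46 mm width. This point is its centre, 15 mm above its underside; its y axis runs along its length
- module1_mid (a point): finished relay module, a white moulded block with a yellow warning label on top, 46 wide x 72 long x 32 mm high (flat sides to 30 mm), about 60 g, lying flat on the grey mat; it is grasped across its 46 mm width. This point is its centre, 15 mm above its underside; its y axis runs along its length
- module2_mid (a point): finished relay module, a white moulded block with a yellow warning label on top, 46 wide x 72 long x 32 mm high (flat sides to 30 mm), about 60 g, lying flat on the grey mat; it is grasped across its 46 mm width. This point is its centre, 15 mm above its underside; its y axis runs along its length
- module3_mid (a point): finished relay module, a white moulded block with a yellow warning label on top, 46 wide x 72 long x 32 mm high (flat sides to 30 mm), about 60 g, lying flat on the grey mat; it is grasped across its 46 mm width. This point is its centre, 15 mm above its underside; its y axis runs along its length
- tray: loose light brown cardboard tray (45 g), 63 wide x 344.5 long x 14 mm high, on the scale's pan. Origin: centre of its underside; y along its length, z up. Four pockets in a row, centred at y = -128, -43, +43, +128 mm, each 58 (x) by 83 mm (y) inside: 6 mm to spare round a module. Floor 2.5 mm thick, walls 2.5 mm thick and 11.5 mm high above it; a module stands 18 mm out above them
- pan (a point): centre of the top of the scale's fixed steel pan, 58 mm above the bench; 116 mm across along the tray, which overhangs it by 114 mm at each end: a module in an end pocket tips it unless the middle is loaded. Low grey housing 154 mm wide, display toward the robot. Scale and mat swap sides (left or right) between starts
- mat_mid (a point): centre of the top of the thin grey mat, 160 x 280 x 4 mm, fixed on the bench, long side along y. Modules and timer lie on it in two rows, in any order, the label roll always in its far left corner. Behind the gap between mat and scale an upright brown board 180 mm high stands on the bench, its near edge at about x = 0.57, y = -0.02: keep the gripper clear of it
- timer_mid (a point): shift timer, a flat white box 60 x 62 x 23 mm with three round buttons, lying on the mat; not to be packed. This point is its centre, 10 mm up
- label_roll_mid (a point): roll of white labels with a cardboard core, 66 mm across and 30 mm high, lying on the mat; not to be packed. This point is its centre, 15 mm up
- uncoded_mid (a point): a fifth relay module of the same shape and size, still without the warning label, lying on the bare bench at the far left, off the mat; it is not finished and stays there. This point is its centre, 15 mm up

How it is judged:
By the outcome, as a careful person would: the job done as asked, in the order asked, and still so for the second after the job is handed in, with the robot touching nothing.
It also fails if it takes over 102 s, if anything falls off the work surface, if the arm or the gripper's body presses on something with over 40 N, if the wrist force passes 120 N, or if a joint passes its speed limit or range.

ROBOT

A 7-joint arm with a two-finger parallel gripper is mounted at the origin on a cart in front of the work surface, level with it; the furniture and walls round the work are solid. World frame = base frame: x ahead of the robot, y to its left, z up, the work surface at z = 0. Lengths are in m, angles in rad, forces in N, time in s.
With the tool pointing down it reaches from about 0.4 to 0.875 m from the base axis. Payload 19.3 kg.
Tool frame: the origin (TCP) lies at the very end of the fingers, on their centre line; the grasp point (between the pads) lies 19 mm behind it; z points along the fingers, y is the direction in which the jaws open and shut (so a half turn about z gives the same grasp; the last joint's range is limited). The gripper opens to 85 mm and grips with 20 to 120 N. Pads are 22 mm wide; open, the fingers measure 114 mm over their backs; the gripper's body (76 mm by 85 mm) begins 54 mm behind the grasp point. The pads swing forward as they close: fully open they stand 13 mm farther back than shut.
Start: joints at [1.199, 0.521, -0.036, 1.599, 0.021, 1.021, -0.113], TCP at [0.186, -0.597, 0.231] pointing down, gripper open.
Joint ranges: [-2.91, 2.91], [-0.3, 2.13], [-1.5, 1.42], [0.17, 2.43], [-1.26, 4.41], [0.16, 1.93], [-2.52, 2.52]. Speed limits (rad/s): [1.89, 1.89, 2.39, 2.39, 3.01, 3.01, 3.01].

INTERFACE

Orientations are given as [roll, pitch, yaw] about the fixed x, y, z axes, in that order (R = Rz(yaw) Ry(pitch) Rx(roll)).
In Python, from workcell import bot, vision, job_done gives the robot as it stands.
- The arm moves only by the tool arm_command, never from a script. Its arguments are lists of equal length, an entry for each row: "gripper": the finger opening in cm, from 0 to 8.54; "slide": the shift along the tool's x, y, z in cm, a list of three; "turn": the turn, a rotation vector about the tool's x, y, z in degrees, a list of three. A call has 1 to 5 rows; each row is the pose to reach, as a shift and turn from the pose commanded when the call began, along the tool's axes at that moment; what a row does not reach only later rows make up. A row lasts 1/8 s, in which the tool goes at most 62.5 mm and 10.7 degrees, less where a joint would pass 70% of its speed; a pose out of reach is approached as far as the arm can. A call with a gripper value outside its range is refused whole. The fingers move at their own pace and stop on an object; "force" is the grip in N (left out, the last holds). Time passes only in rows, so rows that repeat a pose let the fingers close. It gives the time, the measured TCP pose, the force and the opening at its end, in the units of the state.
- bot.observe(): the state, without advancing time (a new reading comes with each control period).
- vision.grab_frame(name): name is "side" or "top" or "wrist"; returns the picture (384x512x3 uint8, blue, green, red); there is no depth.
- vision.camera_model(name): a dict with "mtx" (3x3 intrinsics, pixels), "T" (4x4, takes a point from camera to world coordinates). Camera axes: x right, y down, z forward; pixel columns grow to the right and rows downward; lengths in m; the calibration is good to about 2 mm. A picture is of the moment at which its call begins: read the wrist's pose just before it. camera_model takes no time and is no camera call; for the wrist camera it gives the pose at the moment of the call.
- job_done(): hands the job in, once; it reports no verdict.
The state is a dict: "clock": time; "qpos": joint angles; "qd": joint speeds; "joint_efforts": joint torques, N m; "position": TCP position; "tool_rot": TCP orientation; "force": force on the tool from outside, world axes, zero at the start; "moment": the same for the moment, N m; "grip_width": finger opening in m.
Only numpy, scipy, OpenCV 4.12 (cv2) and the standard library are available. Lean on these libraries where they do the work, as an engineer would, in place of code of your own. Each camera call takes 0.05 s, during which the arm holds its last target. There are 200 camera calls.

## Working session

There is one attempt and no reset: what is moved stays moved. The work goes in short steps, Python scripts to look and compute and a tool call to move; the robot and the scene stay as the last step left them, time stands still between calls to the robot, and variables do not carry over. Pictures are saved under pics/ and viewed, about 12 in all and at most 16, crops included, and the job is handed in when it is done.

Besides the shell and the picture viewer there is one more tool, called after "Call:" as name(argument=value, ...) on one line, values as JSON. arm_command: Moves the arm, as the interface text tells. Its arguments: {"type":"object","properties":{"gripper":{"type":"array","items":{"type":"number"}},"slide":{"type":"array","items":{"type":"array","items":{"type":"number"}}},"turn":{"type":"array","items":{"type":"array","items":{"type":"number"}}},"force":{"type":"number"}},"required":["gripper","slide","turn"]}

```bash
mkdir -p pics; ls; python3 - <<'E'
from workcell import bot, vision
import cv2,numpy as np
s=bot.observe();print({k:np.round(v,3) for k,v in s.items()})
for n in("top","side"):
    cv2.imwrite(f"pics/{n}0.png",vision.grab_frame(n));m=vision.camera_model(n);print(n,np.round(m["mtx"],1).tolist(),np.round(m["T"],3).tolist())
E
```

```text
pics
{'clock': np.float64(0.0), 'qpos': array([ 1.199,  0.522, -0.036,  1.6  ,  0.021,  1.021, -0.113]), 'qd': array([-0.   ,  0.   ,  0.001, -0.   , -0.001, -0.001, -0.   ]), 'joint_efforts': array([ 0.0000e+00, -9.2709e+01,  1.9800e+00, -3.6993e+01,  1.8000e-02,
        8.0000e-03, -0.0000e+00]), 'position': array([ 0.186, -0.596,  0.231]), 'tool_rot': array([-3.14 ,  0.   ,  0.302]), 'force': array([ 0.411, -0.229,  0.678]), 'moment': array([-0.011, -0.003,  0.036]), 'grip_width': np.float64(0.086)}
top [[413.4, 0.0, 257.2], [0.0, 413.4, 193.4], [0.0, 0.0, 1.0]] [[0.005, -0.991, 0.135, 0.336], [-1.0, -0.002, 0.016, 0.133], [-0.015, -0.136, -0.991, 1.356], [0.0, 0.0, 0.0, 1.0]]
side [[388.4, 0.0, 254.1], [0.0, 388.4, 190.8], [0.0, 0.0, 1.0]] [[-0.979, -0.113, 0.167, 0.311], [-0.202, 0.529, -0.824, 1.112], [0.005, -0.841, -0.541, 0.714], [0.0, 0.0, 0.0, 1.0]]
```

View pics/top0.png

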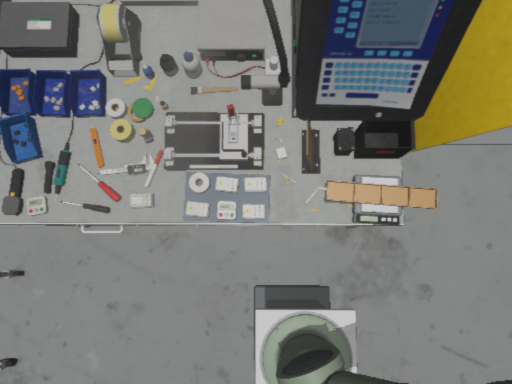

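View pics/side0.png

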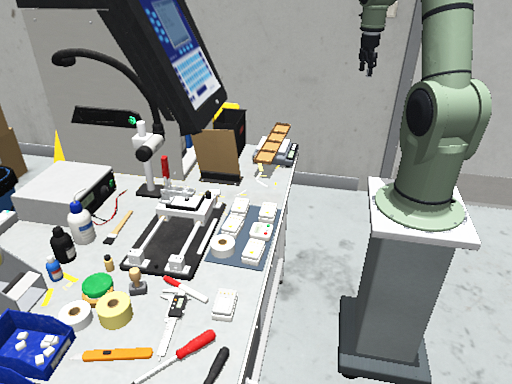

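```bash
cat > h.py <<'E'
import numpy as np,cv2
from scipy.spatial.transform import Rotation as R
from workcell import bot,vision
def ray(m,u,v,z):
    T=m["T"];d=T[:3,:3]@np.linalg.solve(m["mtx"],[u,v,1.]);return T[:3,3]+d*(z-T[2,3])/d[2]
def proj(m,p):
    T=m["T"];c=T[:3,:3].T@(np.asarray(p)-T[:3,3]);q=m["mtx"]@c;return q[:2]/q[2]
def goto(p,yaw,s=None):
    """slide (cm) and turn (deg) in tool axes from measured pose to pointing-down at p"""
    s=s or bot.observe();A=R.from_euler('xyz',s["tool_rot"]);B=R.from_euler('xyz',[np.pi,0,yaw])
    return np.round(A.inv().apply(np.asarray(p)-s["position"])*100,2),np.round((A.inv()*B).as_rotvec(degrees=True),2)
E
python3 - <<'E'
from h import *
im=cv2.imread("pics/top0.png");m=vision.camera_model("top")
a=cv2.resize(im[165:228,178:278],None,fx=7,fy=7,interpolation=cv2.INTER_CUBIC)
b=cv2.resize(im[170:228,318:442],None,fx=5.6,fy=5.6,interpolation=cv2.INTER_CUBIC)
b=b[:,:700] if b.shape[1]>700 else cv2.copyMakeBorder(b,0,0,0,700-b.shape[1],0)
o=np.vstack([a,b]);o=cv2.resize(o,None,fx=.78,fy=.78);cv2.imwrite("pics/c1.png",o);print(o.shape)
g=cv2.cvtColor(im,cv2.COLOR_BGR2HSV)
br=cv2.inRange(g,(8,90,120),(22,255,255))[170:228,318:442]
n,l,st,ce=cv2.connectedComponentsWithStats(cv2.morphologyEx(br,cv2.MORPH_CLOSE,np.ones((5,5))))
k=1+np.argmax(st[1:,4]);pts=np.argwhere(l==k)[:,::-1].astype(np.float32)+[318,170]
W=np.array([ray(m,u,v,.066)[:2] for u,v in pts],np.float32);print("tray",cv2.minAreaRect(W*1000),W.mean(0))
wh=cv2.inRange(g,(0,0,165),(180,90,255))[170:224,182:272]
n,l,st,ce=cv2.connectedComponentsWithStats(wh)
for k in range(1,n):
    if st[k,4]>60:
        c=[x.astype(np.float32) for x in [np.argwhere(l==k)[:,::-1]+[182,170]]][0]
        W=np.array([ray(m,u,v,.034)[:2] for u,v in c],np.float32);print(st[k],np.round(W.mean(0),4),cv2.minAreaRect(W*1000))
for u,v in[(184,172),(270,172),(184,222),(270,222)]:print(ray(m,u,v,.004))
wm=vision.camera_model("wrist");s=bot.observe();A=np.eye(4);A[:3,:3]=R.from_euler('xyz',s["tool_rot"]).as_matrix();A[:3,3]=s["position"];print(wm["mtx"],np.round(np.linalg.inv(A)@wm["T"],3))
E
```

```text
(597, 546, 3)
tray ((511.3352966308594, -235.30711364746094), (341.5331726074219, 60.631004333496094), 85.90361022949219) [ 0.51081663 -0.25364926]
[  7   2  20  20 271] [0.5544 0.3445] ((555.4986572265625, 344.7725524902344), (62.8327522277832, 61.85935974121094), 1.1888638734817505)
[ 34   7  22  15 267] [0.5488 0.2537] ((548.8304443359375, 254.27760314941406), (68.58345031738281, 42.70928192138672), 83.74685668945312)
[ 62   7  23  14 283] [0.5484 0.1596] ((549.314453125, 161.2638397216797), (42.62479782104492, 71.32791137695312), 0.13517555594444275)
[  4  31  22  16 273] [0.4676 0.3487] ((467.0304260253906, 348.71624755859375), (68.60137939453125, 43.10883712768555), 83.4410400390625)
[ 35  31  19  18 299] [0.4639 0.2531] ((464.54345703125, 253.85488891601562), (54.86627960205078, 58.05740737915039), 0.19553010165691376)
[ 60  34  23  15 287] [0.4604 0.1659] ((459.5290832519531, 166.11912536621094), (70.56914520263672, 44.264835357666016), 86.05912780761719)
[ 0 53 80  1 80] [0.421  0.2678] ((421.04278564453125, 267.94342041015625), (5.105138188810088e-05, 253.17454528808594), 0.20619358122348785)
[0.59242114 0.3987661  0.004     ]
[0.5929004  0.11221593 0.004     ]
[0.4258027  0.39399078 0.004     ]
[0.4268065  0.11215088 0.004     ]
[[290.60308611   0.         255.33731015]
 [  0.         290.60308611 188.56912062]
 [  0.           0.           1.        ]] [[ 0.    -0.956 -0.293  0.075]
 [ 1.     0.001 -0.002 -0.001]
 [ 0.002 -0.293  0.956 -0.142]
 [ 0.     0.     0.     1.   ]]
```

View pics/c1.png

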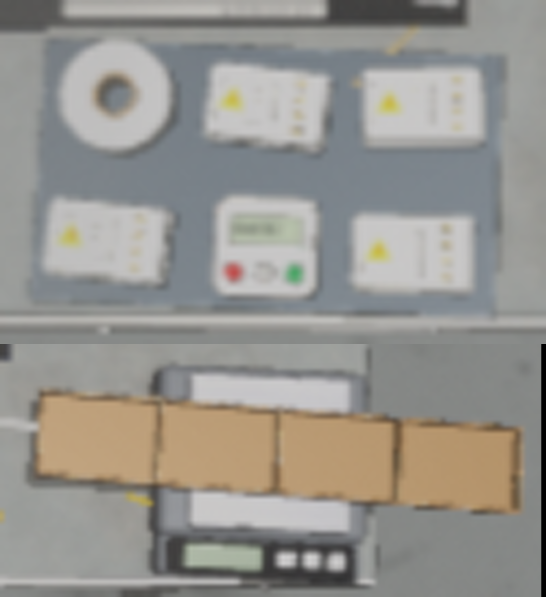

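Top view: label roll at the mat's far left, timer near centre, four labelled modules in the other places. The tray is on the right, yawed about -4°. I'll go for a wrist view of the tray.

```bash
python3 -c "
from h import *
print(goto([.511,-.25,.28],np.pi/2-.07))"
```

```text
(array([ 41.36, -23.42,  -4.9 ]), array([-5.00e-02, -3.00e-02, -6.87e+01]))
```

Call:
arm_command(gripper=[8.5, 8.5, 8.5, 8.5, 8.5], slide=[[5, -3, -4.9], [10, -5.8, -4.9], [15, -8.7, -4.9], [20, -11.6, -4.9], [25, -14.3, -4.9]], turn=[[0, 0, -9], [0, 0, -18], [0, 0, -27], [0, 0, -36], [0, 0, -45]])

```text
clock: 0.72
position: [0.3829, -0.3842, 0.2803]
tool_rot: [-3.142, 0.0, 1.092]
force: [0.7, -0.8, -1.0]
grip_width: 0.0852
```

```bash
python3 -c "
from h import *
s=bot.observe();print(s['clock'],s['position'],s['tool_rot'],s['force'],s['qpos']);print(goto([.511,-.25,.28],np.pi/2-.07))"
```

```text
0.725 [ 0.38292131 -0.38423707  0.28030929] [-3.14150140e+00  1.05413909e-04  1.09246235e+00] [ 0.70389894 -0.84446977 -1.0124055 ] [ 0.90584916  0.35079668 -0.29849005  1.74836761  0.11625816  1.05974224
  0.08916697]
(array([17.81,  5.19,  0.03]), array([-1.00e-02,  0.00e+00, -2.34e+01]))
```

Call:
arm_command(gripper=[8.5, 8.5, 8.5, 8.5, 8.5], slide=[[5, 1.5, 0], [10, 3, 0], [14, 4, 0], [17.8, 5.2, 0], [17.8, 5.2, 0]], turn=[[0, 0, -7], [0, 0, -14], [0, 0, -20], [0, 0, -23.4], [0, 0, -23.4]])

```text
clock: 1.35
position: [0.5124, -0.2498, 0.2799]
tool_rot: [3.142, -0.002, 1.5]
force: [0.0, -1.1, -0.9]
grip_width: 0.0846
```

```bash
python3 - <<'E'
from h import *
s=bot.observe();m=vision.camera_model("wrist");im=vision.grab_frame("wrist");cv2.imwrite("pics/w1.png",im);np.savez("w1.npz",**m)
print(s['position'],s['tool_rot'])
g=cv2.cvtColor(im,cv2.COLOR_BGR2HSV);br=cv2.inRange(g,(8,80,60),(24,255,255))
n,l,st,ce=cv2.connectedComponentsWithStats(cv2.morphologyEx(br,cv2.MORPH_CLOSE,np.ones((9,9))))
k=1+np.argmax(st[1:,4]);print(st[k])
pts=np.argwhere(l==k)[:,::-1].astype(float)
W=np.array([ray(m,u,v,.072)[:2] for u,v in pts],np.float32);print(cv2.minAreaRect(W*1000),W.mean(0));print(cv2.boxPoints(cv2.minAreaRect(W*1000)))
print(goto([.505,.25,.3],np.pi/2))
E
```

```text
[ 0.51235886 -0.24978789  0.27992806] [ 3.14155198e+00 -1.50988962e-03  1.50048926e+00]
[  226     0    59   276 14327]
((510.64080810546875, -239.18003845214844), (332.0079040527344, 62.32278823852539), 85.55307006835938) [ 0.5124051  -0.21666785]
[[ 466.702    -402.26813 ]
 [ 528.83716  -407.10037 ]
 [ 554.5796    -76.09195 ]
 [ 492.44446   -71.259705]]
(array([49.98, -4.3 , -1.98]), array([-0.03, -0.03, -4.21]))
```

View pics/w1.png

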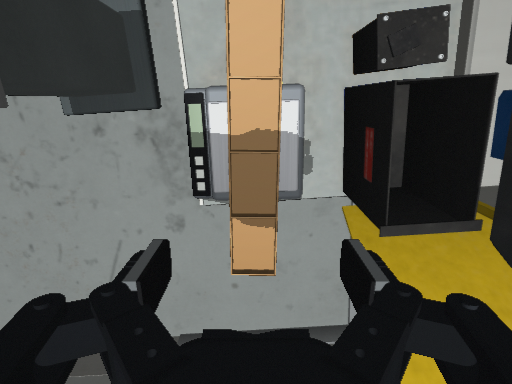

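Wrist view: the tray is at columns 228–283 with dividers at rows 77, 151 and 215. The near end is at row 275 and the far end is off the top. The tray's yaw is about -4.4°. Now to the mat.

Call:
arm_command(gripper=[6.4, 6.4, 6.4, 6.4, 6.4], slide=[[5, -0.5, -1], [11, -1, -2], [17, -1.5, -2], [23, -2, -2], [29, -2.5, -2]], turn=[[0, 0, -4.2], [0, 0, -4.2], [0, 0, -4.2], [0, 0, -4.2], [0, 0, -4.2]])

```text
clock: 2.02
position: [0.5072, 0.039, 0.3004]
tool_rot: [3.141, 0.001, 1.566]
force: [1.5, -0.3, 0.6]
grip_width: 0.064
```

```bash
python3 -c "
from h import *
m=dict(np.load('w1.npz'))
for p in[(255,77),(254,151),(254,215),(253.5,275)]:print(ray(m,*p,.072))
s=bot.observe();print(s['position'],s['qpos']);print(goto([.505,.25,.3],np.pi/2))"
```

```text
[ 0.51863279 -0.14946229  0.072     ]
[ 0.51153251 -0.23295544  0.072     ]
[ 0.50559898 -0.31591994  0.072     ]
[ 0.49855753 -0.40469372  0.072     ]
[0.50715474 0.03904344 0.30037173] [ 0.26962472  0.30542968 -0.58259348  1.7919082   0.18758647  1.09952756
 -0.38177963]
(array([ 2.109e+01, -3.100e-01,  2.000e-02]), array([ 0.01,  0.04, -0.25]))
```

Call:
arm_command(gripper=[6.4, 6.4, 6.4, 6.4, 6.4], slide=[[6, 0, 0], [12, 0, 0], [18, -0.2, 0], [21, -0.3, 0], [21, -0.3, 0]], turn=[[0, 0, 0], [0, 0, 0], [0, 0, 0], [0, 0, 0], [0, 0, 0]])

```text
clock: 2.65
position: [0.5046, 0.2497, 0.3]
tool_rot: [-3.141, -0.0, 1.571]
force: [0.1, -1.2, -1.8]
grip_width: 0.0641
```

```bash
python3 - <<'E'
from h import *
s=bot.observe();m=vision.camera_model("wrist");im=vision.grab_frame("wrist");cv2.imwrite("pics/w2.png",im);np.savez("w2.npz",**m)
print(s['position'],s['tool_rot'])
g=cv2.cvtColor(im,cv2.COLOR_BGR2HSV)
wh=cv2.inRange(g,(0,0,150),(180,60,255));wh=cv2.morphologyEx(wh,cv2.MORPH_OPEN,np.ones((3,3)))
n,l,st,ce=cv2.connectedComponentsWithStats(wh)
for k in range(1,n):
    if 500<st[k,4]<9000:
        c=np.argwhere(l==k)[:,::-1]
        W=np.array([ray(m,u,v,.034)[:2] for u,v in c],np.float32);print(st[k],np.round(W.mean(0),4),np.round(np.hstack(cv2.minAreaRect(W*1000)),1))
ye=cv2.inRange(g,(20,120,120),(35,255,255));n,l,st,ce=cv2.connectedComponentsWithStats(ye)
for k in range(1,n):
    if st[k,4]>15: print("y",st[k,4],ce[k],np.round(ray(m,*ce[k],.036),4))
E
```

```text
[0.50458014 0.2497347  0.29998025] [-3.14091482e+00 -2.26104883e-04  1.57057434e+00]
[193   0  13 186 627] [0.4292 0.3298] [4.288e+02 3.245e+02 5.300e+00 2.359e+02 1.000e-01]
[ 198    0  127   63 5783] [0.512  0.4172] [5.123e+02 4.076e+02 1.575e+02 7.010e+01 2.000e-01]
[ 353   16   20  122 1011] [0.6439 0.3561] [643.7 350.5 148.9  11.2  89.9]
[434  16  27 121 640] [0.7552 0.3535] [755.  351.2 147.5   7.3  89.6]
[ 211   52   38   58 1716] [0.4689 0.3498] [469.2 349.1  69.2  44.5  83.8]
[ 269   58   55  108 2208] [0.5622 0.3358] [5.573e+02 3.067e+02 7.010e+01 1.410e+02 4.000e-01]
[323  58  15 114 837] [0.6054 0.3077] [605.3 302.3  10.3 149.5   0. ]
[272 125  34  38 771] [0.5499 0.269 ] [550.9 264.7  53.   41.4  83.3]
[ 209  129   39   42 1075] [0.463  0.2604] [465.  257.9  58.2  54.4  89.5]
[   0  206   54   72 1774] [0.1532 0.1332] [145.7 112.5  64.5 122.5   0.3]
[  0 240  38  40 756] [0.1233 0.0747] [123.2  81.5  44.6  76.4  10.7]
y 71 [228.77464789  64.56338028] [0.4697 0.3691 0.036 ]
y 57 [289.10526316 137.57894737] [0.5507 0.2755 0.036 ]
y 46 [226.26086957 197.        ] [0.4612 0.1887 0.036 ]
y 45 [285.53333333 200.97777778] [0.5486 0.1826 0.036 ]
y 140 [411.01428571 251.14285714] [0.7467 0.0999 0.036 ]
y 43 [290.11627907 262.74418605] [0.559  0.0792 0.036 ]
y 40 [236.625 307.875] [ 0.4728 -0.0062  0.036 ]
```

View pics/w2.png

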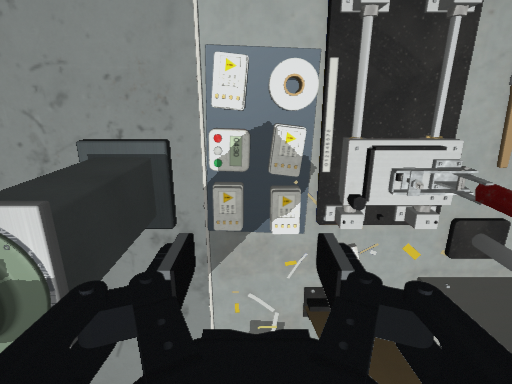

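Wrist view over the mat: modules at (230,80), (289,150), (228,207) and (286,212); timer at (229,150), roll at (294,84). The gripper's shadow spoils the brightness mask, so I'll use a colour mask.

```bash
python3 - <<'E'
from h import *
im=cv2.imread("pics/w2.png");m=dict(np.load("w2.npz"))
b=im.astype(float);r=(b[...,0]-b[...,2])/(b.sum(2)+1)   # blue-red ratio
print(r[100,265],r[200,258],r[80,222],r[200,236],r[150,280],r[225,285])
c=r[40:236,200:325];x0,y0,=200,40
mask=((c<.045)*255).astype(np.uint8);mask=cv2.morphologyEx(mask,cv2.MORPH_OPEN,np.ones((3,3)))
n,l,st,ce=cv2.connectedComponentsWithStats(mask)
big=cv2.resize(im[40:236,200:325],None,fx=3,fy=3,interpolation=cv2.INTER_CUBIC);bm=cv2.cvtColor(cv2.resize(mask,None,fx=3,fy=3),cv2.COLOR_GRAY2BGR)
cv2.imwrite("pics/c2.png",np.hstack([big,bm]))
for k in range(1,n):
    if st[k,4]>300:
        p=np.argwhere(l==k)[:,::-1]+[x0,y0]
        W=np.array([ray(m,u,v,.034)[:2] for u,v in p],np.float32);print(st[k],np.round(W.mean(0),4),np.round(np.hstack(cv2.minAreaRect(W*1000)),1))
E
```

```text
0.06896551724137931 0.08064516129032258 0.0029940119760479044 -0.011013215859030838 -0.013539651837524178 0.0029806259314456036
[   0    0  125  196 9839] [0.5267 0.2513] [5.141e+02 2.623e+02 1.910e+02 2.718e+02 1.000e-01]
[  11   11   38   60 1973] [0.4694 0.3497] [469.3 348.7  70.3  46.1  84. ]
[  68   83   39   54 1690] [0.5478 0.2584] [547.7 257.4  72.5  46.8  83.3]
[   8   88   43   44 1730] [0.4668 0.2592] [466.5 258.1  61.7  58.6  87.6]
```

View pics/c2.png

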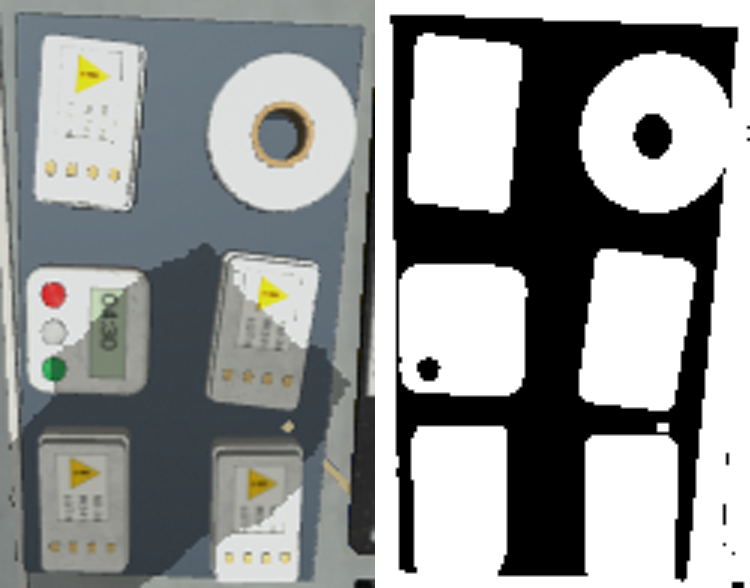

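```bash
python3 -c "
from h import *
print(goto([.4605,.1675,.1],np.pi/2))"
```

```text
(array([-8.05, -4.43, 20.  ]), array([-0.03,  0.03, -0.12]))
```

Call:
arm_command(gripper=[6.4, 6.4, 6.4, 6.4, 6.4], slide=[[-3, -1.5, 5], [-6, -3, 10], [-8.05, -4.4, 15], [-8.05, -4.4, 20], [-8.05, -4.4, 22]], turn=[[0, 0, -0.1], [0, 0, -0.1], [0, 0, -0.1], [0, 0, -0.1], [0, 0, -0.1]])

```text
clock: 3.32
position: [0.4601, 0.1653, 0.0782]
tool_rot: [-3.139, 0.002, 1.568]
force: [0.8, -0.1, 0.4]
grip_width: 0.0641
```

```bash
python3 - <<'E'
from h import *
s=bot.observe();m=vision.camera_model("wrist");im=vision.grab_frame("wrist");print(s['position'])
cv2.imwrite("pics/w3.png",im)
print(proj(m,[.4605,.1675,.034]),goto([.4605,.1675,.018],np.pi/2))
g=cv2.cvtColor(im,cv2.COLOR_BGR2HSV);ye=cv2.inRange(g,(20,120,100),(35,255,255));n,l,st,ce=cv2.connectedComponentsWithStats(ye)
for k in range(1,n):
    if st[k,4]>60: print("y",st[k,4],ce[k],np.round(ray(m,*ce[k],.036),4))
E
```

```text
[0.46008853 0.16527184 0.07817929]
[256.31130435 211.54264773] (array([0.23, 0.1 , 5.9 ]), array([-0.21,  0.12, -0.17]))
y 372 [413.06182796  37.56989247] [0.5499 0.2742 0.036 ]
y 244 [256.71721311 183.68852459] [0.4608 0.1879 0.036 ]
y 239 [387.85355649 191.64853556] [0.5476 0.1823 0.036 ]
```

View pics/w3.png

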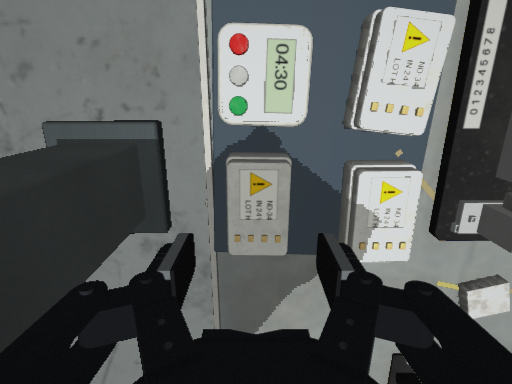

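Module D is at rows 157–255, columns 226–290, with its triangle at y = 0.188, so its centre is at y ≈ 0.168 as planned. Descend and grip.

Call:
arm_command(gripper=[6.4, 6.4, 6.4, 4, 4], slide=[[0.2, 0.1, 3], [0.2, 0.1, 5.9], [0.2, 0.1, 5.9], [0.2, 0.1, 5.9], [0.2, 0.1, 5.9]], turn=[[-0.1, 0.1, -0.2], [-0.2, 0.1, -0.2], [-0.2, 0.1, -0.2], [-0.2, 0.1, -0.2], [-0.2, 0.1, -0.2]], force=40)

```text
clock: 4.0
position: [0.4627, 0.1698, 0.0228]
tool_rot: [3.136, -0.002, 1.573]
force: [-1.2, -1.7, 7.1]
grip_width: 0.0446
```

Call:
arm_command(gripper=[4, 4, 4, 4, 4], slide=[[0, 0, 0], [0, 0, 0], [0, 0, -2], [0, 0, -7], [0, 0, -12]], turn=[[0, 0, 0], [0, 0, 0], [0, 0, 0], [0, 0, 0], [0, 0, 0]])

```text
clock: 4.62
position: [0.4613, 0.1697, 0.1437]
tool_rot: [3.138, -0.002, 1.574]
force: [0.6, -0.5, -0.7]
grip_width: 0.0446
```

```bash
cat >> h.py <<'E'
TC=np.array([.5115,-.2332]);TY=-.078
def pocket(k):  # world xy of pocket at tray y k
    return TC+k*np.array([-np.sin(TY),np.cos(TY)])
def mod(m,im,zt,roi):
    """held/placed module: yellow triangle position at height zt"""
    g=cv2.cvtColor(im,cv2.COLOR_BGR2HSV);ye=cv2.inRange(g,(20,120,100),(35,255,255));n,l,st,ce=cv2.connectedComponentsWithStats(ye)
    return [(int(st[k,4]),np.round(ce[k]),np.round(ray(m,*ce[k],zt),4)) for k in range(1,n) if st[k,4]>roi]
E
python3 - <<'E'
from h import *
s=bot.observe();m=vision.camera_model("wrist");im=vision.grab_frame("wrist");print(s['position'],s['grip_width'],s['force'])
cv2.imwrite("pics/w4.png",im);print(mod(m,im,s['position'][2]+.018,100))
for k in(-.128,-.043,.043,.128):print(pocket(k))
print(goto([*pocket(.043),.2],np.pi/2+TY))
E
```

```text
[0.46133049 0.16974732 0.14366158] 0.04458646374839729 [ 0.61756877 -0.52966733 -0.74850387]
[(190, array([368.,  62.]), array([0.505 , 0.2595, 0.1617])), (134, array([353., 175.]), array([0.5039, 0.2137, 0.1617])), (414, array([254., 224.]), array([0.4605, 0.1905, 0.1617]))]
[ 0.50152612 -0.36081082]
[ 0.5081494  -0.27606926]
[ 0.5148506  -0.19033074]
[ 0.52147388 -0.10558918]
(array([-36.12,   5.08,  -5.17]), array([ 0.57, -0.25,  4.67]))
```

View pics/w4.png

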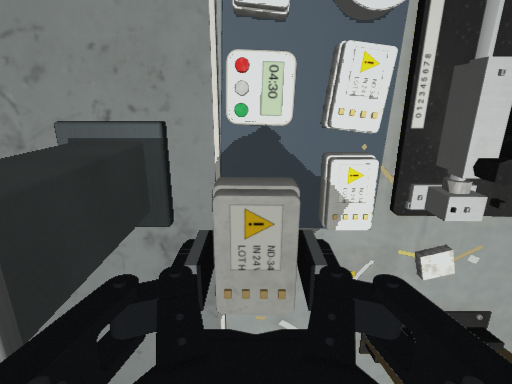

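Module held level, and its triangle is where a centred grasp puts it. Carry to the +43 pocket.

Call:
arm_command(gripper=[4, 4, 4, 4, 4], slide=[[-3, 0, -4], [-8, 0, -7.2], [-14, 0, -7.2], [-20, 1.5, -7.2], [-26, 3, -7.2]], turn=[[0.2, 0, 1], [0.4, -0.2, 2], [0.5, -0.2, 3], [0.5, -0.2, 4], [0.5, -0.2, 4.7]])

```text
clock: 5.3
position: [0.4922, -0.0924, 0.2144]
tool_rot: [-3.138, 0.002, 1.491]
force: [0.3, 0.9, -1.0]
grip_width: 0.0447
```

```bash
python3 -c "
from h import *
s=bot.observe();print(s['position'],s['tool_rot'],s['grip_width']);print(goto([*pocket(.043),.13],np.pi/2+TY))"
```

```text
[ 0.49223654 -0.09241345  0.21437556] [-3.13835223e+00  2.34473740e-03  1.49138849e+00] 0.044704264640639105
(array([-9.56,  3.06,  8.45]), array([-0.19,  0.13, -0.08]))
```

Call:
arm_command(gripper=[4, 4, 4, 4, 4], slide=[[-5, 1.5, 1], [-9.5, 3.1, 2], [-9.5, 3.1, 5], [-9.5, 3.1, 8], [-9.5, 3.1, 8]], turn=[[-0.1, 0, 0], [-0.2, 0.1, -0.1], [-0.2, 0.1, -0.1], [-0.2, 0.1, -0.1], [-0.2, 0.1, -0.1]])

```text
clock: 5.92
position: [0.5141, -0.1873, 0.1324]
tool_rot: [-3.138, -0.001, 1.494]
force: [0.6, -0.2, 1.1]
grip_width: 0.0443
```

```bash
python3 - <<'E'
from h import *
s=bot.observe();m=vision.camera_model("wrist");im=vision.grab_frame("wrist");print(s['position'],s['tool_rot'],s['grip_width'],s['force'])
cv2.imwrite("pics/w5.png",im);print(mod(m,im,s['position'][2]+.013,100))
print(goto([*pocket(.043),.081],np.pi/2+TY))
# tray dividers and ends predicted
for y in(-.171,-.0855,0,.0855,.171):print(y,proj(m,[*pocket(y),.072]))
E
```

```text
[ 0.51406437 -0.18727037  0.13241387] [-3.13758909e+00 -6.52289547e-04  1.49372322e+00] 0.044341098631626705 [ 0.55791617 -0.21182185  1.14075625]
[(214, array([190.,  11.]), array([ 0.4967, -0.077 ,  0.1454])), (415, array([254., 224.]), array([ 0.5148, -0.1687,  0.1454]))]
(array([-0.3 ,  0.03,  5.27]), array([-0.12, -0.01,  0.06]))
-0.171 [256.64405166 419.29046249]
-0.0855 [256.88415193 348.07822592]
0 [257.17645559 261.38279053]
0.0855 [257.5400646  153.53863626]
0.171 [258.0046951   15.73214009]
```

View pics/w5.png

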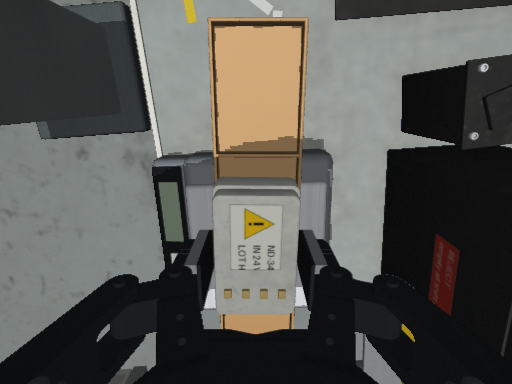

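Tray end and divider (row 153) match my prediction and the module lies centred over the pocket. Lower slowly.

Call:
arm_command(gripper=[4, 4, 4, 4, 4], slide=[[-0.1, 0, 2], [-0.2, 0, 3.5], [-0.2, 0, 4.5], [-0.2, 0, 5], [-0.2, 0, 5]], turn=[[-0.1, 0, 0], [-0.1, 0, 0], [-0.1, 0, 0], [-0.1, 0, 0], [-0.1, 0, 0]])

```text
clock: 6.6
position: [0.5149, -0.1892, 0.083]
tool_rot: [-3.141, -0.0, 1.494]
force: [-0.2, 0.5, 0.8]
grip_width: 0.0446
```

Call:
arm_command(gripper=[4, 4, 4], slide=[[0, 0, 0.15], [0, 0, 0.3], [0, 0, 0.3]], turn=[[0, 0, 0], [0, 0, 0], [0, 0, 0]])

```text
clock: 6.98
position: [0.5149, -0.1894, 0.08]
tool_rot: [3.142, 0.0, 1.494]
force: [-0.3, -0.0, -1.0]
grip_width: 0.0448
```

```bash
python3 - <<'E'
from h import *
m=vision.camera_model("side");im=vision.grab_frame("side")
u,v=proj(m,[.51,-.2,.08]).astype(int);print(u,v);cv2.imwrite("pics/s1.png",cv2.resize(im[v-45:v+45,u-60:u+60],None,fx=6,fy=6,interpolation=cv2.INTER_CUBIC))
E
```

```text
271 141
```

View pics/s1.png

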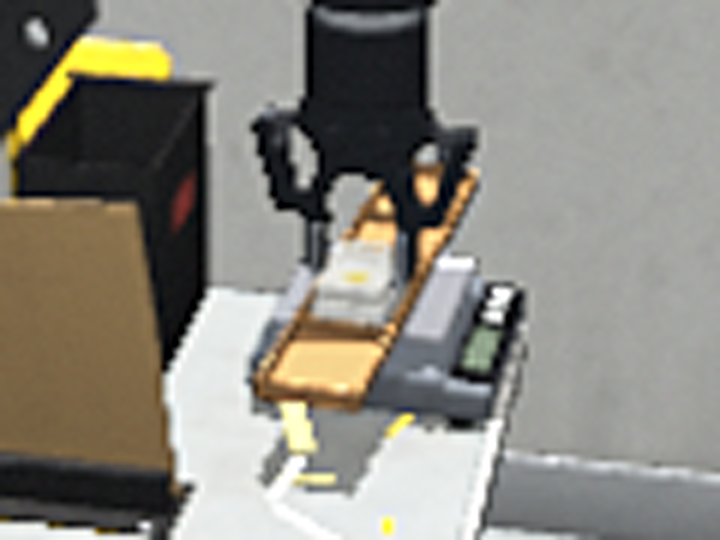

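Module inside the pocket's walls in the side view, tray undisturbed. Continue down in 0.5 mm steps.

Call:
arm_command(gripper=[4, 4], slide=[[0, 0, 0.05], [0, 0, 0.1]], turn=[[0, 0, 0], [0, 0, 0]])

```text
clock: 7.28
position: [0.5149, -0.1894, 0.0793]
tool_rot: [3.141, 0.0, 1.494]
force: [-4.8, 0.2, 15.0]
grip_width: 0.0448
```

Call:
arm_command(gripper=[4, 4], slide=[[0, 0, 0.05], [0, 0, 0.05]], turn=[[0, 0, 0], [0, 0, 0]])

```text
clock: 7.52
position: [0.5149, -0.1894, 0.0793]
tool_rot: [3.141, 0.001, 1.494]
force: [-6.8, 1.9, 18.1]
grip_width: 0.0452
```

Call:
arm_command(gripper=[4, 4, 6, 6, 6], slide=[[0, 0, -0.08], [0, 0, -0.1], [0, 0, -0.1], [0, 0, -0.1], [0, 0, -0.1]], turn=[[0, 0, 0], [0, 0, 0], [0, 0, 0], [0, 0, 0], [0, 0, 0]])

```text
clock: 8.15
position: [0.5148, -0.1893, 0.0794]
tool_rot: [-3.141, 0.0, 1.494]
force: [0.6, 0.4, 0.2]
grip_width: 0.0597
```

Call:
arm_command(gripper=[6.2, 6.2, 6.2, 6.2, 6.2], slide=[[0, 0, -1], [0, 0, -3], [0, 0, -7], [0, 0, -11], [0, 0, -11]], turn=[[0, 0, 0], [0, 0, 0], [0, 0, 0], [0, 0, 0], [0, 0, 0]])

```text
clock: 8.78
position: [0.5162, -0.1897, 0.1928]
tool_rot: [3.137, 0.002, 1.494]
force: [0.4, 0.3, -1.7]
grip_width: 0.062
```

```bash
python3 - <<'E'
from h import *
s=bot.observe();m=vision.camera_model("wrist");im=vision.grab_frame("wrist");print(s['position'],s['tool_rot'],s['grip_width'],s['force'])
cv2.imwrite("pics/w6.png",im);print(mod(m,im,.0925,100))
for y in(-.171,-.0855,0,.0855,.171):print(y,proj(m,[*pocket(y),.072]))
print(goto([.5475,.162,.2],np.pi/2))
E
```

```text
[ 0.516199   -0.18971017  0.19278753] [3.13673456e+00 1.50651385e-03 1.49359960e+00] 0.06199092238608463 [ 0.42641915  0.25129013 -1.69961952]
[(163, array([198.,  23.]), array([ 0.4841, -0.0572,  0.0925])), (148, array([252., 170.]), array([ 0.515 , -0.171 ,  0.0925])), (722, array([398., 365.]), array([ 0.6536, -0.3971,  0.0925]))]
-0.171 [253.83820366 362.41827042]
-0.0855 [253.79821551 299.93978146]
0 [253.751222   226.51592914]
0.0855 [253.69520553 138.99437731]
0.171 [253.62729145  32.88371074]
(array([35.31,  0.49, -0.93]), array([ 0.14,  0.06, -4.43]))
```

View pics/w6.png

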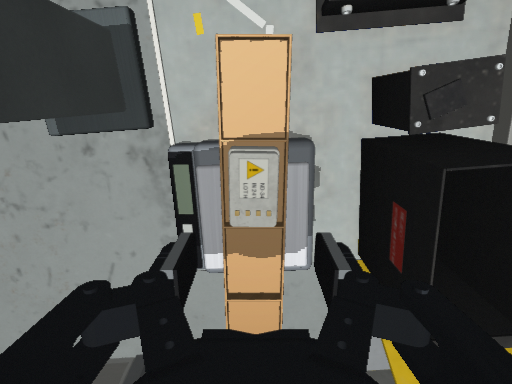

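Module 1 lies flat in the +43 pocket and the dividers (rows 138, 226, 299) match the prediction, so the tray hasn't moved. Back to module B.

Call:
arm_command(gripper=[6.4, 6.4, 6.4, 6.4, 6.4], slide=[[5, -1.8, -2], [11, -2.5, -3], [17, -2.5, -3], [23, -2, -2.5], [29, -0.5, -1]], turn=[[0, 0, -2], [0, 0, -3], [0, 0, -4], [0, 0, -4.4], [0, 0, -4.4]])

```text
clock: 9.45
position: [0.5318, 0.1008, 0.1996]
tool_rot: [3.141, 0.001, 1.571]
force: [1.6, -1.6, 0.2]
grip_width: 0.0638
```

```bash
python3 -c "
from h import *
s=bot.observe();print(s['position'],s['tool_rot']);print(goto([.548,.162,.078],np.pi/2))"
```

```text
[0.53176319 0.10082991 0.19960948] [3.14111240e+00 5.25334447e-04 1.57055951e+00]
(array([ 6.12,  1.62, 12.16]), array([ 0.03,  0.03, -0.01]))
```

Call:
arm_command(gripper=[6.4, 6.4, 6.4, 6.4, 6.4], slide=[[4, 1, 1], [6.1, 1.6, 4], [6.1, 1.6, 9], [6.1, 1.6, 12], [6.1, 1.6, 12]], turn=[[0, 0, 0], [0, 0, 0], [0, 0, 0], [0, 0, 0], [0, 0, 0]])

```text
clock: 10.07
position: [0.5462, 0.1598, 0.0775]
tool_rot: [-3.137, 0.001, 1.571]
force: [1.0, -0.4, 1.3]
grip_width: 0.0642
```

```bash
python3 - <<'E'
from h import *
s=bot.observe();m=vision.camera_model("wrist");im=vision.grab_frame("wrist");print(s['position'],s['tool_rot'])
cv2.imwrite("pics/w7.png",im);print(mod(m,im,.036,100));print(goto([.548,.1623,.018],np.pi/2))
b=im.astype(float);r=(b[...,0]-b[...,2])/(b.sum(2)+1)
for v in (180,200,220,240):
    c=np.where(r[v,180:330]>.045)[0]+180;q=c[(c<254)];w=c[c>254];print(v,q.max() if len(q) else 0,w.min() if len(w) else 0)
E
```

```text
[0.54615482 0.15983467 0.07753234] [-3.13712585e+00  1.19964008e-03  1.57130127e+00]
[(383, array([265.,  27.]), array([0.5511, 0.2742, 0.036 ])), (245, array([260., 185.]), array([0.5487, 0.182 , 0.036 ])), (282, array([505., 283.]), array([0.7272, 0.108 , 0.036 ])), (156, array([276., 307.]), array([0.5614, 0.0865, 0.036 ]))]
(array([0.22, 0.1 , 6.12]), array([-0.12,  0.02,  0.01]))
180 228 294
200 228 293
220 229 293
240 230 292
```

Call:
arm_command(gripper=[5.6, 5.6, 5.6, 4, 4], slide=[[0.2, 0.2, 0], [0.2, 0.2, 3], [0.2, 0.2, 5.9], [0.2, 0.2, 5.9], [0.2, 0.2, 5.9]], turn=[[-0.1, 0, 0], [-0.1, 0, 0], [-0.1, 0, 0], [-0.1, 0, 0], [-0.1, 0, 0]])

```text
clock: 10.75
position: [0.5506, 0.1625, 0.0223]
tool_rot: [3.138, -0.001, 1.571]
force: [-0.3, 0.7, -0.6]
grip_width: 0.045
```

Call:
arm_command(gripper=[4, 4, 4, 4, 4], slide=[[0, 0, 0], [0, 0, 0], [0, 0, -2], [0, 0, -7], [0, 0, -12]], turn=[[0, 0, 0], [0, 0, 0], [0, 0, 0], [0, 0, 0], [0, 0, 0]])

```text
clock: 11.38
position: [0.5493, 0.1622, 0.1434]
tool_rot: [3.14, -0.0, 1.571]
force: [1.2, -0.6, 0.2]
grip_width: 0.0448
```

```bash
python3 - <<'E'
from h import *
s=bot.observe();m=vision.camera_model("wrist");im=vision.grab_frame("wrist");print(s['position'],s['tool_rot'],s['grip_width'],s['force'])
cv2.imwrite("pics/w8.png",im);print(mod(m,im,s['position'][2]+.0132,300))
print(goto([*pocket(-.043),.22],np.pi/2+TY))
E
```

```text
[0.54933699 0.16223534 0.14342621] [ 3.13978269e+00 -2.27607605e-04  1.57102554e+00] 0.04476767934143753 [ 1.15634341 -0.56971607  0.20213195]
[(446, array([253., 223.]), array([0.5483, 0.1815, 0.1566])), (339, array([455., 251.]), array([0.6479, 0.1664, 0.1566]))]
(array([-43.93,  -4.29,  -7.17]), array([ 0.49, -0.15,  4.48]))
```

Call:
arm_command(gripper=[4, 4, 4, 4, 4], slide=[[-3, -2, -4], [-8, -4.5, -8], [-14, -5, -8.5], [-20, -5, -8.5], [-26, -5, -8.5]], turn=[[0, 0, 1], [0.2, 0, 2], [0.2, 0, 3], [0.2, 0, 4], [0.2, 0, 4.5]])

```text
clock: 12.05
position: [0.4991, -0.0998, 0.2274]
tool_rot: [3.141, 0.001, 1.492]
force: [0.9, -0.5, -0.5]
grip_width: 0.0446
```

```bash
python3 -c "
from h import *
s=bot.observe();print(s['position'],s['tool_rot']);print(goto([*pocket(-.043),.15],np.pi/2+TY))"
```

```text
[ 0.49907508 -0.09980321  0.22740523] [3.14147737e+00 6.55714783e-04 1.49192260e+00]
(array([-17.5 ,   2.29,   7.75]), array([ 0.01,  0.04, -0.05]))
```

Call:
arm_command(gripper=[4, 4, 4, 4, 4], slide=[[-6, 0.8, 1], [-12, 1.6, 2], [-17.5, 2.3, 4], [-17.5, 2.3, 7.5], [-17.5, 2.3, 7.5]], turn=[[0, 0, 0], [0, 0, 0], [0, 0, 0], [0, 0, 0], [0, 0, 0]])

```text
clock: 12.68
position: [0.5073, -0.2736, 0.1499]
tool_rot: [-3.137, -0.002, 1.492]
force: [0.5, 0.4, 0.5]
grip_width: 0.045
```

```bash
python3 - <<'E'
from h import *
s=bot.observe();m=vision.camera_model("wrist");im=vision.grab_frame("wrist");print(s['position'],s['tool_rot'],s['grip_width'],s['force'])
cv2.imwrite("pics/w9.png",im);print(mod(m,im,s['position'][2]+.0137,300),mod(m,im,.0925,100))
print(goto([*pocket(-.043),.084],np.pi/2+TY))
g=cv2.cvtColor(im,cv2.COLOR_BGR2HSV);br=cv2.inRange(g,(8,80,60),(24,255,255))
print(proj(m,[*pocket(.085),.072]),proj(m,[*pocket(.17225),.072]),[(v,np.where(br[v,180:340])[0][[0,-1]]+180) for v in(60,90,110)],np.where(br[:,256])[0][:3])
E
```

```text
[ 0.50730145 -0.27358163  0.1499326 ] [-3.13711869e+00 -1.63424575e-03  1.49192919e+00] 0.04503246076646639 [0.46945651 0.35112396 0.54312205]
[(446, array([253., 222.]), array([ 0.5079, -0.2541,  0.1636])), (8018, array([438., 280.]), array([ 0.5986, -0.2925,  0.1636]))] [(298, array([256.,  56.]), array([ 0.5152, -0.1721,  0.0925])), (446, array([253., 222.]), array([ 0.5045, -0.2849,  0.0925])), (8018, array([438., 280.]), array([ 0.6457, -0.3445,  0.0925]))]
(array([-0.28,  0.02,  6.75]), array([-0.13, -0.05,  0.  ]))
[257.67543429  22.17868711] [ 257.93342463 -145.02423912] [(60, array([213, 301])), (90, array([214, 300])), (110, array([215, 299]))] [0 1 2]
```

View pics/w9.png

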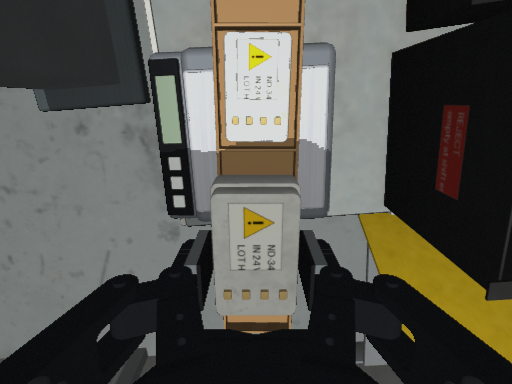

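Held module lines up over the −43 pocket and the tray is in place (divider at row 22, as predicted).

Call:
arm_command(gripper=[4, 4, 4, 4, 4], slide=[[-0.2, 0, 3], [-0.2, 0, 5], [-0.2, 0, 6], [-0.2, 0, 6.5], [-0.2, 0, 6.5]], turn=[[-0.1, 0, 0], [-0.1, 0, 0], [-0.1, 0, 0], [-0.1, 0, 0], [-0.1, 0, 0]])

```text
clock: 13.35
position: [0.5085, -0.276, 0.0864]
tool_rot: [3.141, 0.0, 1.492]
force: [0.2, 0.5, -1.1]
grip_width: 0.0448
```

```bash
python3 -c "
from h import *
s=bot.observe();print(s['position'],s['tool_rot'],s['force']);print(goto([*pocket(-.043),.0795],np.pi/2+TY))"
```

```text
[ 0.50854495 -0.27602507  0.08635447] [3.14092610e+00 3.42382638e-04 1.49237212e+00] [ 0.15601766  0.53518517 -1.05328268]
(array([-0.01, -0.04,  0.69]), array([ 0.04,  0.02, -0.02]))
```

Call:
arm_command(gripper=[4, 4, 4, 4], slide=[[0, 0, 0.3], [0, 0, 0.55], [0, 0, 0.65], [0, 0, 0.65]], turn=[[0, 0, 0], [0, 0, 0], [0, 0, 0], [0, 0, 0]])

```text
clock: 13.85
position: [0.5081, -0.2761, 0.0791]
tool_rot: [-3.142, 0.0, 1.492]
force: [-0.5, -0.4, -0.8]
grip_width: 0.0451
```

Call:
arm_command(gripper=[4, 4], slide=[[0, 0, 0.06], [0, 0, 0.06]], turn=[[0, 0, 0], [0, 0, 0]])

```text
clock: 14.1
position: [0.5082, -0.2761, 0.0785]
tool_rot: [3.142, 0.0, 1.492]
force: [0.2, 0.0, -0.2]
grip_width: 0.0446
```

Call:
arm_command(gripper=[4, 4], slide=[[0, 0, 0.05], [0, 0, 0.05]], turn=[[0, 0, 0], [0, 0, 0]])

```text
clock: 14.35
position: [0.5081, -0.2761, 0.078]
tool_rot: [-3.141, 0.0, 1.492]
force: [0.5, 1.2, -0.7]
grip_width: 0.0448
```

Call:
arm_command(gripper=[4, 4, 4], slide=[[0, 0, 0.05], [0, 0, 0.1], [0, 0, 0.1]], turn=[[0, 0, 0], [0, 0, 0], [0, 0, 0]])

```text
clock: 14.72
position: [0.5081, -0.2761, 0.077]
tool_rot: [-3.141, 0.0, 1.492]
force: [-0.4, -0.2, 0.1]
grip_width: 0.0448
```

Call:
arm_command(gripper=[4, 4, 4], slide=[[0, 0, 0.05], [0, 0, 0.1], [0, 0, 0.1]], turn=[[0, 0, 0], [0, 0, 0], [0, 0, 0]])

```text
clock: 15.1
position: [0.5081, -0.2761, 0.0759]
tool_rot: [-3.141, 0.0, 1.492]
force: [-0.5, -0.1, -0.7]
grip_width: 0.045
```

```bash
python3 - <<'E'
from h import *
m=vision.camera_model("wrist");im=vision.grab_frame("wrist");print(bot.observe()['force'])
a=im[150:330,190:320]
n=vision.camera_model("side");ims=vision.grab_frame("side");u,v=proj(n,[.51,-.24,.075]).astype(int)
b=ims[v-40:v+50,u-40:u+40]
cv2.imwrite("pics/c3.png",np.hstack([cv2.resize(a,None,fx=2.5,fy=2.5),cv2.resize(b,(400,450),interpolation=cv2.INTER_CUBIC)]))
E
```

```text
[-0.57520334 -0.34705141  0.03959902]
```

View pics/c3.png

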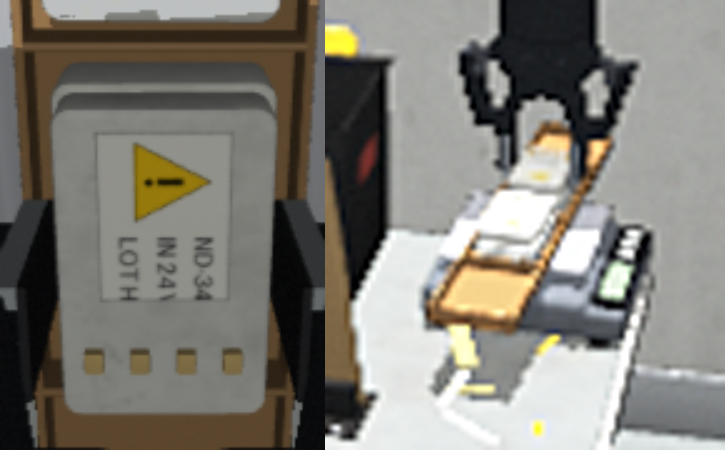

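Fits the pocket but isn't down yet. The larger triangle means this one is gripped about 5 mm lower, so contact should come near z ≈ 0.074. Keep going in small steps.

Call:
arm_command(gripper=[4, 4, 4], slide=[[0, 0, 0.04], [0, 0, 0.08], [0, 0, 0.08]], turn=[[0, 0, 0], [0, 0, 0], [0, 0, 0]])

```text
clock: 15.58
position: [0.5082, -0.2761, 0.0758]
tool_rot: [3.141, 0.0, 1.492]
force: [-4.1, 1.4, 11.8]
grip_width: 0.0448
```

Call:
arm_command(gripper=[4, 4], slide=[[0, 0, 0.05], [0, 0, 0.05]], turn=[[0, 0, 0], [0, 0, 0]])

```text
clock: 15.82
position: [0.5082, -0.2761, 0.0757]
tool_rot: [3.141, 0.001, 1.492]
force: [-7.6, 2.6, 21.9]
grip_width: 0.0451
```

Call:
arm_command(gripper=[4, 4, 6, 6, 6], slide=[[0, 0, -0.1], [0, 0, -0.14], [0, 0, -0.14], [0, 0, -0.14], [0, 0, -0.14]], turn=[[0, 0, 0], [0, 0, 0], [0, 0, 0], [0, 0, 0], [0, 0, 0]])

```text
clock: 16.45
position: [0.5082, -0.2761, 0.076]
tool_rot: [-3.142, 0.0, 1.492]
force: [0.3, 0.2, 0.5]
grip_width: 0.06
```

Call:
arm_command(gripper=[6.2, 6.2, 6.2, 6.2, 6.2], slide=[[0, 0, -1], [0, 0, -3], [0, 0, -7], [0, 0, -12], [0, 0, -12]], turn=[[0, 0, 0], [0, 0, 0], [0, 0, 0], [0, 0, 0], [0, 0, 0]])

```text
clock: 17.08
position: [0.5099, -0.2767, 0.2011]
tool_rot: [3.135, 0.003, 1.492]
force: [-0.1, -0.1, -0.2]
grip_width: 0.062
```

```bash
python3 - <<'E'
from h import *
s=bot.observe();m=vision.camera_model("wrist");im=vision.grab_frame("wrist");print(s['position'],s['tool_rot'],s['grip_width'],s['force'])
cv2.imwrite("pics/w10.png",im);print(mod(m,im,.0925,100))
b=im[:,:,:].astype(float);q=cv2.cvtColor(im,cv2.COLOR_BGR2HSV)
for y in(-.17225,-.0855,.0855,.17225):print(y,proj(m,[*pocket(y),.072]))
print("dark rows col 254",[v for v in range(1,383) if im[v,230:275].mean()<im[v-3:v+4,230:275].mean()-15])
print(goto([.548,.256,.25],np.radians(90-6.5)),goto([.469,.349,.25],np.radians(84)))
E
```

```text
[ 0.50986731 -0.27671159  0.20114754] [3.13537736e+00 2.80800705e-03 1.49192118e+00] 0.06196791559696799 [-0.09178341 -0.12507904 -0.24391702]
[(182, array([251.,  61.]), array([ 0.5153, -0.172 ,  0.0925])), (131, array([252., 165.]), array([ 0.5086, -0.2557,  0.0925])), (10310, array([441., 268.]), array([ 0.6862, -0.3747,  0.0925])), (105, array([411., 375.]), array([ 0.6678, -0.5114,  0.0925]))]
-0.17225 [253.39015953 294.29193048]
-0.0855 [253.16207927 221.28272524]
0.0855 [252.5722849   32.48770567]
0.17225 [252.16882389 -96.66142527]
dark rows col 254 [33, 36, 37, 38, 61, 130, 135, 142, 143, 147, 148, 221, 287, 288, 291, 292, 294, 334]
(array([53.38, -0.29, -5.2 ]), array([0.21, 0.1 , 1.98])) (array([62.03, -8.89, -5.25]), array([0.21, 0.1 , 1.48]))<stdin>:6: RuntimeWarning: Mean of empty slice.
  ret = ret.dtype.type(ret / rcount)
```

Tray still in place (dividers at rows 33 and 221, end at 294, all as predicted), module 2 seated. Next module A.

Call:
arm_command(gripper=[6, 6, 6, 6, 6], slide=[[5, -1.5, -3], [11, -2.5, -4], [17, -3.5, -4.5], [23, -4, -4.5], [29, -4, -4.5]], turn=[[0.2, 0.1, 0], [0.2, 0.1, 0], [0.2, 0.1, 1], [0.2, 0.1, 2], [0.2, 0.1, 2]])

```text
clock: 17.75
position: [0.4904, 0.0178, 0.2414]
tool_rot: [-3.138, -0.001, 1.457]
force: [1.0, -0.5, 0.7]
grip_width: 0.0601
```

Call:
arm_command(gripper=[6, 6, 6, 6, 6], slide=[[5, 0, 0], [11, 1, 0], [17, 2, 0], [21, 3, 2], [24, 3.7, 5]], turn=[[0, 0, 0], [0, 0, 0], [0, 0, 0], [0, 0, 0], [0, 0, 0]])

```text
clock: 18.38
position: [0.5551, 0.2526, 0.191]
tool_rot: [-3.139, -0.002, 1.458]
force: [1.0, 0.1, -0.1]
grip_width: 0.0599
```

```bash
python3 -c "
from h import *
s=bot.observe();print(s['position'],s['tool_rot']);print(goto([.548,.2555,.078],np.radians(83.4)))"
```

```text
[0.55512642 0.25256798 0.19103502] [-3.13856483e+00 -2.20579286e-03  1.45834484e+00]
(array([ 0.19, -0.71, 11.31]), array([-0.17, -0.13,  0.16]))
```

Call:
arm_command(gripper=[6, 6, 6, 6, 6], slide=[[0.2, -0.7, 2], [0.2, -0.7, 6], [0.2, -0.7, 11], [0.2, -0.7, 11], [0.2, -0.7, 11]], turn=[[-0.2, -0.1, 0.2], [-0.2, -0.1, 0.2], [-0.2, -0.1, 0.2], [-0.2, -0.1, 0.2], [-0.2, -0.1, 0.2]])

```text
clock: 19.0
position: [0.5483, 0.254, 0.083]
tool_rot: [3.141, -0.001, 1.454]
force: [0.6, 0.4, 0.2]
grip_width: 0.0598
```

```bash
cat >> h.py <<'E'
def edges(im):
    b=im.astype(float);r=(b[...,0]-b[...,2])/(b.sum(2)+1)
    for v in (180,200,220,240):
        c=np.where(r[v,170:340]>.045)[0]+170;q=c[c<254];w=c[c>254];print(v,q.max() if len(q) else 0,w.min() if len(w) else 0)
E
python3 - <<'E'
from h import *
s=bot.observe();m=vision.camera_model("wrist");im=vision.grab_frame("wrist");print(s['position'],s['tool_rot'])
cv2.imwrite("pics/w11.png",im);print(mod(m,im,.036,100));print(goto([.548,.2555,.0195],np.radians(83.4)));edges(im)
E
```

```text
[0.54830301 0.25396462 0.08299649] [ 3.14083203e+00 -6.26648944e-04  1.45372693e+00]
[(343, array([103.,  48.]), array([0.4709, 0.3686, 0.036 ])), (229, array([256., 183.]), array([0.5513, 0.2755, 0.036 ])), (276, array([503., 341.]), array([0.7333, 0.1208, 0.036 ]))]
(array([ 0.13, -0.09,  6.39]), array([ 0.1 , -0.07, -0.12]))
180 225 290
200 226 289
220 226 288
240 227 287
```

Well aligned (edges 226/288, no skew). Descend, grip, and let it settle.

Call:
arm_command(gripper=[5.8, 5.8, 5.8, 5.8, 4], slide=[[0.1, 0, 3], [0.15, 0, 5.5], [0.15, 0, 6.3], [0.15, 0, 6.3], [0.15, 0, 6.3]], turn=[[0.1, 0, 0], [0.1, 0, 0], [0.1, 0, 0], [0.1, 0, 0], [0.1, 0, 0]])

```text
clock: 19.68
position: [0.5487, 0.2553, 0.02]
tool_rot: [-3.141, -0.001, 1.453]
force: [-2.1, -1.5, 8.2]
grip_width: 0.0451
```

Call:
arm_command(gripper=[4, 4, 4, 4], slide=[[0, 0, 0], [0, 0, 0], [0, 0, 0], [0, 0, 0]], turn=[[0, 0, 0], [0, 0, 0], [0, 0, 0], [0, 0, 0]])

```text
clock: 20.18
position: [0.5487, 0.2553, 0.02]
tool_rot: [-3.142, -0.001, 1.453]
force: [-2.0, 0.0, 7.6]
grip_width: 0.0449
```

Call:
arm_command(gripper=[4, 4, 4, 4, 4], slide=[[0, 0, -2], [0, 0, -7], [0, 0, -12], [0, 0, -12], [0, 0, -12]], turn=[[0, 0, 0], [0, 0, 0], [0, 0, 0], [0, 0, 0], [0, 0, 0]])

```text
clock: 20.8
position: [0.5483, 0.2547, 0.1393]
tool_rot: [-3.141, -0.0, 1.453]
force: [-0.7, 0.2, -0.9]
grip_width: 0.0449
```

```bash
python3 - <<'E'
from h import *
s=bot.observe();m=vision.camera_model("wrist");im=vision.grab_frame("wrist");print(s['position'],s['tool_rot'],s['grip_width'],s['force'])
cv2.imwrite("pics/w12.png",im);print(mod(m,im,s['position'][2]+.0155,300))
print(goto([*pocket(.128),.22],np.pi/2+TY))
E
```

```text
[0.54830972 0.25473661 0.13934054] [-3.14078784e+00 -6.59873552e-05  1.45347924e+00] 0.044865075165042 [-0.68556917  0.17597967 -0.86712561]
[(437, array([253., 222.]), array([0.5496, 0.2752, 0.1548]))]
(array([-36.09,   1.56,  -8.14]), array([-0.11,  0.03, -2.25]))
```

Call:
arm_command(gripper=[4, 4, 4, 4, 4], slide=[[-3, -1.5, -4], [-8, -2.2, -8], [-14, -2.2, -9], [-20, -1.2, -9], [-26, -0.5, -9]], turn=[[0, 0, -1], [0, 0, -2.2], [0, 0, -2.2], [0, 0, -2.2], [0, 0, -2.2]])

```text
clock: 21.48
position: [0.5125, -0.0047, 0.228]
tool_rot: [-3.139, 0.0, 1.492]
force: [0.3, -0.4, -0.4]
grip_width: 0.045
```

```bash
python3 -c "
from h import *
s=bot.observe();print(s['position'],s['tool_rot']);print(goto([*pocket(.128),.13],np.pi/2+TY))"
```

```text
[ 0.51247703 -0.00466339  0.22803992] [-3.13893072e+00  1.29099293e-04  1.49221891e+00]
(array([-9.99,  1.72,  9.8 ]), array([-0.15,  0.01, -0.03]))
```

Call:
arm_command(gripper=[4, 4, 4, 4, 4], slide=[[-5, 0.5, 1], [-9.9, 1.7, 2], [-9.9, 1.7, 6], [-9.9, 1.7, 9.3], [-9.9, 1.7, 9.3]], turn=[[-0.1, 0, 0], [-0.1, 0, 0], [-0.1, 0, 0], [-0.1, 0, 0], [-0.1, 0, 0]])

```text
clock: 22.1
position: [0.5204, -0.1023, 0.1333]
tool_rot: [-3.137, -0.001, 1.493]
force: [1.1, -0.9, -0.3]
grip_width: 0.0448
```

```bash
python3 - <<'E'
from h import *
s=bot.observe();m=vision.camera_model("wrist");im=vision.grab_frame("wrist");print(s['position'],s['tool_rot'],s['grip_width'],s['force'])
cv2.imwrite("pics/w13.png",im);print(mod(m,im,s['position'][2]+.016,300))
print(proj(m,[*pocket(.17225),.072]),goto([*pocket(.128),.083],np.pi/2+TY))
g=cv2.cvtColor(im,cv2.COLOR_BGR2HSV);br=cv2.inRange(g,(8,80,60),(24,255,255));print([(v,np.where(br[v])[0][[0,-1]]) for v in range(130,190,8) if br[v].any()],np.where(br[:,250])[0][:2])
E
```

```text
[ 0.52038918 -0.10227624  0.13325761] [-3.13654734e+00 -8.78790799e-04  1.49256680e+00] 0.04481162986912661 [ 1.08128812 -0.90093387 -0.25693496]
[(436, array([253., 222.]), array([ 0.521 , -0.0816,  0.1493]))]
[258.05193456 151.16458616] (array([-0.33,  0.04,  5.19]), array([-0.14, -0.03, -0.01]))
[(154, array([214, 301])), (162, array([215, 301])), (170, array([215, 301])), (178, array([296, 300])), (186, array([300, 300]))] [151 153]
```

Call:
arm_command(gripper=[4, 4, 4, 4, 4], slide=[[-0.2, 0, 2], [-0.35, 0, 3.5], [-0.35, 0, 4.5], [-0.35, 0, 5], [-0.35, 0, 5]], turn=[[-0.1, 0, 0], [-0.1, 0, 0], [-0.1, 0, 0], [-0.1, 0, 0], [-0.1, 0, 0]])

```text
clock: 22.78
position: [0.5218, -0.106, 0.0854]
tool_rot: [3.14, 0.0, 1.492]
force: [-0.5, 0.2, -0.7]
grip_width: 0.0449
```

Call:
arm_command(gripper=[4, 4, 4], slide=[[0, 0, 0.2], [0, 0, 0.4], [0, 0, 0.4]], turn=[[0, 0, 0], [0, 0, 0], [0, 0, 0]])

```text
clock: 23.15
position: [0.5217, -0.1062, 0.0814]
tool_rot: [3.14, 0.0, 1.492]
force: [-0.5, 0.6, -0.6]
grip_width: 0.045
```

Call:
arm_command(gripper=[4, 4, 4], slide=[[0, 0, 0.2], [0, 0, 0.38], [0, 0, 0.38]], turn=[[0, 0, 0], [0, 0, 0], [0, 0, 0]])

```text
clock: 23.52
position: [0.5217, -0.1062, 0.0775]
tool_rot: [3.14, 0.0, 1.492]
force: [1.1, -0.7, -0.9]
grip_width: 0.0451
```

```bash
python3 - <<'E'
from h import *
s=bot.observe();print(s['position'],s['tool_rot'],s['force'])
m=vision.camera_model("wrist");im=vision.grab_frame("wrist");print(proj(m,[*pocket(.17225),.072]))
n=vision.camera_model("side");ims=vision.grab_frame("side");u,v=proj(n,[.515,-.13,.075]).astype(int)
b=ims[v-40:v+50,u-40:u+40]
cv2.imwrite("pics/c4.png",np.hstack([cv2.resize(im[130:310,190:320],None,fx=2.5,fy=2.5),cv2.resize(b,(400,450),interpolation=cv2.INTER_CUBIC)]))
E
```

```text
[ 0.52168543 -0.10617061  0.07745631] [3.14009054e+00 4.84295336e-05 1.49205129e+00] [ 1.10275524 -0.72608016 -0.89945442]
[255.20338032 162.09421444]
```

View pics/c4.png

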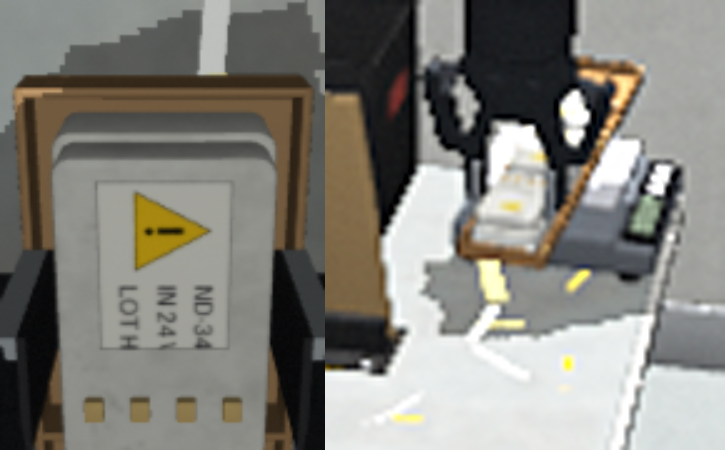

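Module sits inside the end pocket's walls and the tray end hasn't moved. Release 0.5 mm above contact so as not to press on the overhang.

Call:
arm_command(gripper=[4, 4, 6, 6, 6], slide=[[0, 0, 0.05], [0, 0, 0.05], [0, 0, 0.05], [0, 0, 0.05], [0, 0, 0.05]], turn=[[0, 0, 0], [0, 0, 0], [0, 0, 0], [0, 0, 0], [0, 0, 0]])

```text
clock: 24.25
position: [0.5218, -0.1062, 0.0771]
tool_rot: [3.14, 0.0, 1.492]
force: [0.2, 0.4, 0.7]
grip_width: 0.06
```

Call:
arm_command(gripper=[6.2, 6.2, 6.2, 6.2, 6.2], slide=[[0, 0, -1], [0, 0, -3], [0, 0, -7], [0, 0, -12], [0, 0, -12]], turn=[[0, 0, 0], [0, 0, 0], [0, 0, 0], [0, 0, 0], [0, 0, 0]])

```text
clock: 24.88
position: [0.5231, -0.1063, 0.201]
tool_rot: [3.134, 0.001, 1.492]
force: [1.0, -0.3, -0.7]
grip_width: 0.0619
```

```bash
python3 - <<'E'
from h import *
s=bot.observe();m=vision.camera_model("wrist");im=vision.grab_frame("wrist");print(s['position'],s['tool_rot'],s['grip_width'],s['force'])
cv2.imwrite("pics/w14.png",im);print(mod(m,im,.0925,80))
for y in(.17225,.0855,0,-.0855):
    u,v=proj(m,[*pocket(y),.072]);print(y,u,v)
print("dark",[v for v in range(3,380) if im[v,235:275].mean()<im[v-3:v+4,235:275].mean()-15])
print(goto([.469,.349,.25],np.radians(84)))
E
```

```text
[ 0.52312333 -0.10625491  0.20102588] [3.13417135e+00 9.26701008e-04 1.49183513e+00] 0.06194512082942694 [ 1.04684929 -0.2756624  -0.6666405 ]
[(162, array([282.,   9.]), array([0.5545, 0.0332, 0.0925])), (124, array([203., 108.]), array([ 0.4856, -0.0342,  0.0925])), (138, array([252., 166.]), array([ 0.5221, -0.086 ,  0.0925])), (105, array([252., 252.]), array([ 0.515 , -0.1702,  0.0925])), (85, array([252., 323.]), array([ 0.5086, -0.2537,  0.0925]))]
0.17225 252.78904763522232 134.61424439519197
0.0855 253.0713419500624 221.56868828782248
0 253.30554391516372 293.70936049898285
-0.0855 253.5056353961155 355.3430617078704
dark [135, 136, 143, 144, 148, 149, 193, 223, 234, 235, 236, 237, 267, 268, 285, 298, 299, 300, 301, 305, 306, 309, 310, 333, 334, 335]
(array([44.97, -8.87, -5.17]), array([0.28, 0.04, 1.47]))
```

Placed level with the tray unmoved. Last module, C.

Call:
arm_command(gripper=[6.2, 6.2, 6.2, 6.2, 6.2], slide=[[5, -2, -3], [11, -3.5, -5], [17, -4.5, -5], [23, -5.5, -5], [29, -6.5, -5]], turn=[[0.2, 0, 0], [0.2, 0, 0], [0.2, 0, 1], [0.2, 0, 1.5], [0.2, 0, 1.5]])

```text
clock: 25.55
position: [0.4787, 0.1897, 0.2466]
tool_rot: [-3.139, 0.001, 1.466]
force: [1.4, 0.3, -0.6]
grip_width: 0.0618
```

```bash
python3 -c "
from h import *
s=bot.observe();print(s['position'],s['tool_rot']);print(goto([.4685,.349,.083],np.radians(84)))"
```

```text
[0.47874058 0.18970283 0.2466193 ] [-3.13923370e+00  5.94253018e-04  1.46554968e+00]
(array([15.74, -2.65, 16.36]), array([-0.14,  0.03, -0.03]))
```

Call:
arm_command(gripper=[6.2, 6.2, 6.2, 6.2, 6.2], slide=[[5, -1, 1], [11, -2, 4], [15.7, -2.6, 8], [15.7, -2.6, 13], [15.7, -2.6, 16.3]], turn=[[-0.1, 0, 0], [-0.1, 0, 0], [-0.1, 0, 0], [-0.1, 0, 0], [-0.1, 0, 0]])

```text
clock: 26.18
position: [0.4681, 0.347, 0.0809]
tool_rot: [-3.139, 0.002, 1.468]
force: [-0.3, -0.4, 0.6]
grip_width: 0.062
```

```bash
python3 - <<'E'
from h import *
s=bot.observe();m=vision.camera_model("wrist");im=vision.grab_frame("wrist");print(s['position'],s['tool_rot'])
cv2.imwrite("pics/w15.png",im);print(mod(m,im,.036,100));print(goto([.4685,.349,.0195],np.radians(84)));edges(im)
E
```

```text
[0.46810319 0.34696049 0.08089505] [-3.13873881e+00  2.09104183e-03  1.46776270e+00]
[(240, array([255., 182.]), array([0.4697, 0.3699, 0.036 ]))]
(array([0.39, 0.13, 5.82]), array([-0.32,  0.27,  0.07]))
180 223 289
200 224 288
220 225 287
240 225 287
```

Call:
arm_command(gripper=[5.8, 5.8, 5.8, 5.8, 5.8], slide=[[0.3, 0.05, 2.5], [0.35, 0.05, 4.5], [0.35, 0.05, 5.4], [0.35, 0.05, 5.4], [0.35, 0.05, 5.4]], turn=[[-0.2, 0.1, 0], [-0.2, 0.1, 0], [-0.2, 0.1, 0], [-0.2, 0.1, 0], [-0.2, 0.1, 0]])

```text
clock: 26.85
position: [0.471, 0.3506, 0.0308]
tool_rot: [3.137, -0.002, 1.466]
force: [0.0, -0.7, -0.0]
grip_width: 0.0579
```

```bash
python3 -c "
from h import *
s=bot.observe();print(s['position'],s['tool_rot'],s['force']);print(goto([.468,.35,.0195],np.radians(84)))"
```

```text
[0.47096699 0.35055278 0.03075556] [ 3.13748921e+00 -2.28031171e-03  1.46571183e+00] [ 3.02361432e-04 -7.48332295e-01 -4.79529140e-02]
(array([-0.09, -0.29,  1.12]), array([ 0.24, -0.13, -0.02]))
```

Call:
arm_command(gripper=[5.8, 5.8, 5.8, 4, 4], slide=[[0, -0.2, 0.5], [0, -0.25, 1.1], [0, -0.25, 1.1], [0, -0.25, 1.1], [0, -0.25, 1.1]], turn=[[0.2, -0.1, 0], [0.2, -0.1, 0], [0.2, -0.1, 0], [0.2, -0.1, 0], [0.2, -0.1, 0]])

```text
clock: 27.48
position: [0.4682, 0.3508, 0.0192]
tool_rot: [3.141, -0.0, 1.466]
force: [-0.9, -0.1, 2.4]
grip_width: 0.0447
```

Call:
arm_command(gripper=[4, 4, 4, 4], slide=[[0, 0, 0], [0, 0, 0], [0, 0, 0], [0, 0, 0]], turn=[[0, 0, 0], [0, 0, 0], [0, 0, 0], [0, 0, 0]])

```text
clock: 27.98
position: [0.4682, 0.3508, 0.0192]
tool_rot: [3.141, -0.0, 1.466]
force: [-1.1, -1.0, 6.3]
grip_width: 0.0452
```

Call:
arm_command(gripper=[4, 4, 4, 4, 4], slide=[[0, 0, -2], [0, 0, -7], [0, 0, -12], [0, 0, -12], [0, 0, -12]], turn=[[0, 0, 0], [0, 0, 0], [0, 0, 0], [0, 0, 0], [0, 0, 0]])

```text
clock: 28.6
position: [0.4682, 0.3503, 0.1394]
tool_rot: [3.141, 0.0, 1.466]
force: [0.1, -0.7, -1.3]
grip_width: 0.0448
```

```bash
python3 - <<'E'
from h import *
s=bot.observe();m=vision.camera_model("wrist");im=vision.grab_frame("wrist");print(s['position'],s['tool_rot'],s['grip_width'],s['force'])
cv2.imwrite("pics/w16.png",im);print(mod(m,im,s['position'][2]+.0155,300))
print(goto([*pocket(-.128),.24],np.pi/2+TY))
E
```

```text
[0.46823411 0.35031871 0.13944207] [3.14115881e+00 1.15579503e-04 1.46568669e+00] 0.04484349084940887 [ 0.08415936 -0.7062992  -1.25632301]
[(437, array([253., 225.]), array([0.4691, 0.3693, 0.1549]))]
(array([-70.37,  10.78, -10.08]), array([-0.03,  0.04, -1.55]))
```

Call:
arm_command(gripper=[4, 4, 4, 4, 4], slide=[[-3, 0, -5], [-8, 0.5, -10], [-14, 1, -10], [-20, 2, -10], [-26, 3, -10]], turn=[[0, 0, 0], [0, 0, -1], [0, 0, -1.5], [0, 0, -1.5], [0, 0, -1.5]])

```text
clock: 29.28
position: [0.4702, 0.0874, 0.2384]
tool_rot: [-3.14, 0.0, 1.492]
force: [1.5, -1.0, -1.6]
grip_width: 0.0449
```

Call:
arm_command(gripper=[4, 4, 4, 4, 4], slide=[[-6, 1, 0], [-12, 2, 0], [-18, 3, 0], [-24, 4, 0], [-30, 5, 0]], turn=[[0, 0, 0], [0, 0, 0], [0, 0, 0], [0, 0, 0], [0, 0, 0]])

```text
clock: 29.9
position: [0.4965, -0.2154, 0.2382]
tool_rot: [-3.14, -0.001, 1.492]
force: [1.0, 1.0, -0.3]
grip_width: 0.045
```

```bash
python3 -c "
from h import *
s=bot.observe();print(s['position'],s['tool_rot']);print(goto([*pocket(-.128),.13],np.pi/2+TY))"
```

```text
[ 0.49646003 -0.21540625  0.23821971] [-3.14008026e+00 -5.44093027e-04  1.49224614e+00]
(array([-14.46,   1.66,  10.81]), array([-0.09, -0.03, -0.03]))
```

Call:
arm_command(gripper=[4, 4, 4, 4, 4], slide=[[-5, 0.6, 0], [-10, 1.2, 1], [-14.4, 1.7, 5], [-14.4, 1.7, 9], [-14.4, 1.7, 9.5]], turn=[[-0.1, 0, 0], [-0.1, 0, 0], [-0.1, 0, 0], [-0.1, 0, 0], [-0.1, 0, 0]])

```text
clock: 30.52
position: [0.501, -0.3573, 0.1409]
tool_rot: [-3.138, -0.003, 1.492]
force: [0.3, 0.9, -0.3]
grip_width: 0.045
```

Call:
arm_command(gripper=[4, 4], slide=[[0, 0, 0], [0, 0, 0]], turn=[[0, 0, 0], [0, 0, 0]])

```text
clock: 30.78
position: [0.5035, -0.3583, 0.1457]
tool_rot: [3.138, 0.001, 1.493]
force: [0.6, 0.3, -0.6]
grip_width: 0.0454
```

```bash
python3 - <<'E'
from h import *
s=bot.observe();m=vision.camera_model("wrist");im=vision.grab_frame("wrist");print(s['position'],s['tool_rot'],s['grip_width'],s['force'])
cv2.imwrite("pics/w17.png",im);print(mod(m,im,s['position'][2]+.0168,300),mod(m,im,.0925,150))
print(goto([*pocket(-.128),.082],np.pi/2+TY))
E
```

```text
[ 0.50345725 -0.35832706  0.14566884] [3.13813473e+00 1.11325829e-03 1.49273728e+00] 0.04538385764937207 [ 0.59435455  0.30654595 -0.62601646]
[(310, array([251.,  55.]), array([ 0.5087, -0.2661,  0.1625])), (17646, array([453., 248.]), array([ 0.5981, -0.3583,  0.1625])), (429, array([253., 225.]), array([ 0.5039, -0.3385,  0.1625]))] [(310, array([251.,  55.]), array([ 0.5086, -0.2566,  0.0925])), (17646, array([453., 248.]), array([ 0.6482, -0.4006,  0.0925])), (429, array([253., 225.]), array([ 0.5011, -0.3697,  0.0925]))]
(array([-0.25, -0.18,  6.36]), array([ 0.2 ,  0.07, -0.01]))
```

Module 2's triangle is unchanged at (0.5086, -0.2566), so the tray is steady. Lower the last one.

Call:
arm_command(gripper=[4, 4, 4, 4, 4], slide=[[-0.2, -0.2, 2], [-0.25, -0.2, 4], [-0.25, -0.2, 5.5], [-0.25, -0.2, 6], [-0.25, -0.2, 6]], turn=[[0.2, 0.1, 0], [0.2, 0.1, 0], [0.2, 0.1, 0], [0.2, 0.1, 0], [0.2, 0.1, 0]])

```text
clock: 31.45
position: [0.5006, -0.3606, 0.0838]
tool_rot: [-3.14, -0.002, 1.492]
force: [1.3, -0.9, 0.2]
grip_width: 0.0448
```

Call:
arm_command(gripper=[4, 4, 4], slide=[[0, 0, 0.2], [0, 0, 0.4], [0, 0, 0.4]], turn=[[0, 0, 0], [0, 0, 0], [0, 0, 0]])

```text
clock: 31.82
position: [0.5005, -0.3608, 0.0801]
tool_rot: [-3.14, -0.002, 1.492]
force: [0.1, 0.6, -0.5]
grip_width: 0.0452
```

```bash
python3 -c "
from h import *
s=bot.observe();print(s['position'],s['tool_rot'],s['force']);print(goto([*pocket(-.128),.0764],np.pi/2+TY))"
```

```text
[ 0.50053004 -0.36080718  0.08011792] [-3.13989507e+00 -1.57183571e-03  1.49198884e+00] [ 0.10496819  0.63728418 -0.53258271]
(array([0.01, 0.1 , 0.37]), array([-0.1 , -0.09, -0.05]))
```

Call:
arm_command(gripper=[4, 4, 4], slide=[[0, 0.1, 0.2], [0, 0.1, 0.37], [0, 0.1, 0.37]], turn=[[-0.1, -0.1, 0], [-0.1, -0.1, 0], [-0.1, -0.1, 0]])

```text
clock: 32.2
position: [0.5015, -0.3607, 0.0762]
tool_rot: [-3.141, -0.0, 1.492]
force: [-0.6, -0.5, -0.5]
grip_width: 0.0451
```

Call:
arm_command(gripper=[6, 6, 6], slide=[[0, 0, 0], [0, 0, 0], [0, 0, 0]], turn=[[0, 0, 0], [0, 0, 0], [0, 0, 0]])

```text
clock: 32.58
position: [0.5016, -0.3608, 0.0764]
tool_rot: [3.142, 0.0, 1.492]
force: [-0.4, 0.4, 0.5]
grip_width: 0.0604
```

Call:
arm_command(gripper=[6.2, 6.2, 6.2, 6.2, 6.2], slide=[[0, 0, -1], [0, 0, -3], [0, 0, -7], [0, 0, -12], [0, 0, -16]], turn=[[0, 0, 0], [0, 0, 0], [0, 0, 0], [0, 0, 0], [0, 0, 0]])

```text
clock: 33.2
position: [0.5018, -0.3607, 0.24]
tool_rot: [3.14, 0.001, 1.492]
force: [0.3, -0.8, -0.1]
grip_width: 0.0619
```

Call:
arm_command(gripper=[6.2, 6.2, 6.2], slide=[[4, 0, -2], [8, 0, -3], [8, 0, -3]], turn=[[0, 0, 0], [0, 0, 0], [0, 0, 0]])

```text
clock: 33.58
position: [0.5089, -0.2782, 0.2691]
tool_rot: [3.139, 0.001, 1.496]
force: [0.1, -0.1, -0.2]
grip_width: 0.0621
```

```bash
python3 - <<'E'
from h import *
s=bot.observe();m=vision.camera_model("wrist");im=vision.grab_frame("wrist");print(s['clock'],s['position'],s['grip_width'],s['force'])
print(mod(m,im,.0925,50))
for y in(.17225,.0855,0,-.0855,-.17225):print(y,proj(m,[*pocket(y),.072]))
t=vision.grab_frame("top");a=cv2.resize(t[165:228,178:442],None,fx=2,fy=2,interpolation=cv2.INTER_CUBIC)
n=np.zeros((384+126,528,3),np.uint8);n[:384,:512]=im;n[384:]=a;cv2.imwrite("pics/fin.png",n)
E
```

```text
33.575 [ 0.50889654 -0.27815453  0.26910846] 0.062107252932567455 [ 0.05214179 -0.10104581 -0.19249713]
[(120, array([253.,  68.]), array([ 0.5149, -0.1718,  0.0925])), (88, array([253., 150.]), array([ 0.5086, -0.2555,  0.0925])), (14654, array([444., 255.]), array([ 0.7331, -0.4032,  0.0925])), (73, array([253., 222.]), array([ 0.502 , -0.3408,  0.0925])), (297, array([406., 370.]), array([ 0.6995, -0.5839,  0.0925]))]
0.17225 [255.10211351 -52.76053517]
0.0855 [254.81794239  45.44866726]
0 [254.58020588 127.61012238]
-0.0855 [254.37565748 198.30180531]
-0.17225 [254.19537275 260.60799375]
```

View pics/fin.png

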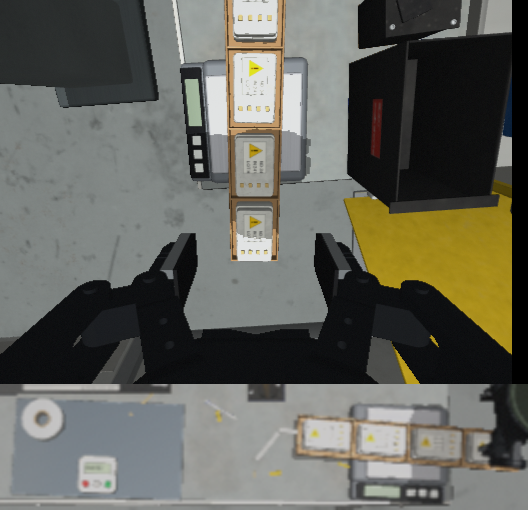

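All four modules lie flat in their pockets. The tray's dividers (rows 46, 128, 198) and end (row 261) are where predicted, and the roll and timer are still on the mat. Hand in.

```bash
python3 -c "
from workcell import bot,job_done
print(bot.observe()['clock'],job_done())"
```

```text
the job is handed in; nothing more can be done
33.675 None
```

All four finished modules are packed flat and lengthwise, one in each tray pocket. I filled the two middle pockets first (+43, then −43), then the ends (+128, then −128), and handed in at 33.7 s.

**Last checks:** in the final wrist view the tray's dividers and near end were within about 1 px of their first measured places. The three modules whose triangles it could measure were within about 1 mm of their pocket centres. The +128 module was measured right after release, about 1 mm from its pocket centre with the tray unmoved; the last view caught only part of it. The label roll and timer are still on the mat. The unfinished module lay outside the last view, so I did not check it again, but the arm never went near it.

**What did not go as expected:**
- **Middle pockets:** I pressed the modules down with about 18 and 22 N before letting go, with no visible movement of the tray.
- **Second module:** it sat about 3.5 mm higher in the fingers than I had worked out, so I lowered it in small steps until it touched.
- **End pockets:** I released these modules about 0.5 mm above contact so as not to load the overhang.

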